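Release the core probe from its charging tube and hang it in the sauce pan

ROBOT

A 7-joint arm with a two-finger parallel gripper is mounted at the origin on the work surface. World frame = base frame: x ahead of the robot, y to its left, z up, the work surface at z = 0. Lengths are in m, angles in rad, forces in N, time in s.
With the tool pointing down it reaches from about 0.425 to 1.025 m from the base axis. Payload 3.6 kg.
Tool frame: the origin (TCP) lies at the very end of the fingers, on their centre line; the grasp point (between the pads) lies grip_point_offset behind it (grip_point_offset is the distance from the TCP to the grasp point, in m); z points along the fingers, y is the line along which they close (so a half turn about z gives the same grasp; the last joint's range is limited). The gripper opens to 85 mm and grips with 20 to 120 N. Pads are 22 mm wide; open, the fingers measure 114 mm over their backs; the gripper's body (76 mm by 85 mm) begins 54 mm behind the grasp point. The pads swing forward as they close: fully open they stand 13 mm farther back than shut.
Start: joints at [-1.27, 0.591, 0.048, 1.609, -0.033, 0.943, -0.034], TCP at [0.279, 0.669, 0.208] pointing down, gripper open.
Joint ranges: [-2.69, 2.69], [-0.47, 2.24], [-1.27, 1.36], [0.19, 2.51], [-1.53, 4.68], [0.08, 2.07], [-3.09, 3.09]. Speed limits (rad/s): [2.57, 2.57, 3.14, 3.14, 3.14, 3.14, 3.14].

INTERFACE

Orientations are given as a unit quaternion [x, y, z, w].
In Python, from bench import sense, capture, close_job, cut_out, grip_point_offset gives the robot as it stands.
- The arm moves only by the tool step_arm, never from a script. Its argument "deltas" is a list of rows, each an object with "rotation": the turn, a rotation vector about the tool's x, y, z in degrees, a list of three; "offset": the shift along the tool's x, y, z in m, a list of three; "hand": the opening, from 0 (shut) to 1 (fully open). In form: [{"rotation": [rx, ry, rz], "offset": [x, y, z], "hand": hand}, ...]. A call has 1 to 12 rows; each row is the pose to reach, as a shift and turn from the pose commanded when the call began, along the tool's axes at that moment; what a row does not reach only later rows make up. A row lasts 1/12 s, in which the tool goes at most 41.7 mm and 7.16 degrees, less where a joint would pass 70% of its speed; a pose out of reach is approached as far as the arm can. A call with a gripper value outside its range is refused whole. The fingers move at their own pace and stop on an object; the grip force is fixed at half the most. Time passes only in rows, so rows that repeat a pose let the fingers close. It gives the time, the measured TCP pose, the force, the opening and the grip force at its end, in the units of the state.
- sense(): the state, without advancing time (a new reading comes with each control period).
- capture(name): name is "scene" or "top" or "wrist"; returns a dict with "color" (400x640x3 uint8, red, green, blue), "fov_y" (degrees; the focal length in pixels is half the picture's height over the tangent of half this angle, whatever the lens; pixels are square), "cx", "cy" (the principal point, pixels), "R" (3x3) and "t" (3): a world point X has camera coordinates R X + t. Camera axes: x right, y down, z forward; pixel columns grow to the right and rows downward; lengths in m; the calibration is good to about 2 mm. A picture is of the moment at which its call begins. There is no depth.
- close_job(): hands the job in; it is judged then, once.
Trained networks look in a picture, given as the dict that the camera call returned (one of the last four; its "shot" number tells which), for a name from the list of things; names that differ only in an ending like _2 or _b are one class to them, and where a whole thing is asked for, a point or a joint stands for the part that bears it (a point fixed in the world has none). Each returns a list of dicts, best first, with "p" (0 to 1); they miss things now and then, are a little off and sometimes report something else, mostly with a low value. They report only what shows in the picture. A call takes as long as a camera call.
- cut_out(picture, query): "region" (400x640 bool, what is visible of it) and "box" ([left, top, right, bottom] in pixels, round what is visible of it).
The state is a dict: "clock": time; "joint_positions": joint angles; "qvel": joint speeds; "tau": joint torques, N m; "position": TCP position; "tcp_rot": TCP orientation; "wrist_force": force on the tool from outside, world axes, zero at the start; "moment": the same for the moment, N m; "opening": finger opening in m; "gripper_force": force on a finger pad.
Only numpy, scipy, OpenCV 4.12 (cv2) and the standard library are available. Lean on these libraries where they do the work, as an engineer would, in place of code of your own. Each camera call takes 0.05 s, during which the arm holds its last target. There are 200 camera calls.

TASK

Get the core probe ready for the next batch of sauce: press the dock's red key all the way down and let it go, then the green key likewise. Then take the probe, which has sunk into the slotted upright tube, out of it and hang it upright inside the steel pan by its orange hook over any one of the pan's walls, its foot clear of the pan's floor. Leave the pan and everything else where they stand.

Things in the scene. Friction and masses are not known exactly. Their poses are not given: they have to be found in the camera images.
- dock: charging dock, fixed. Origin: table level on the axis of its upright square tube (34 mm outside, 26 mm inside, inner floor at z = 20 mm, rim at z = 190 mm). A 16 mm wide slot in the tube's -x wall runs from z = 80 mm up through the rim. Grey base plate 110 x 270 mm, 20 mm thick, y = +60 to -210 mm; the two keys stand on it at y = -100 and -165 mm; which is which varies
- tube_mouth (a point): on the dock: centre of the tube's open top, at rim height
- clip_point (a point): on the dock: face of the spring clip inside the tube, 115 mm above the table; it squeezes the probe with about 5 N and keeps it at whatever height it is left, while at least 60 mm of it remain in the tube. Its black housing reaches to x = +39 mm of the dock, z = 85 to 145 mm
- probe: core probe, loose, about 140 g: square stick 20 x 20 x 165 mm, lower 105 mm steel, upper 60 mm a white head. Origin: centre of its foot; z up to the head; centre of mass at z = 70 mm. At the start it stands on the tube's floor, its head 5 mm below the rim, its orange hook sticking out through the slot
- hook (a point): on the probe's orange hook, at probe (-33, 0, 90) mm: middle of its arm, 12 mm wide (y), 10 mm thick (z), which sticks out to the probe's -x as far as x = -52 mm and ends in a lip turned down to z = 63 mm (x = -46 to -52 mm). Gap for a wall between stick and lip: 36 mm
- head_top (a point): centre of the top face of the probe's head
- pan: open stainless pan, loose, 0.95 kg, 176 (x) x 162 (y) x 150 mm tall, walls and floor 4 mm thick; origin under its centre
- red_key (a joint): red key: 0 up, 0.006 m fully pressed; springs back; full travel takes 5 N
- red_key_top (a point): centre of the red key's top face (34 mm across)
- green_key (a joint): green key: 0 up, 0.006 m fully pressed; springs back; full travel takes 5 N
- green_key_top (a point): centre of the green key's top face (34 mm across)
- amber_bottle: bystander: amber squeeze bottle with a white nozzle, 54 mm across, 160 mm tall; origin under its centre
- red_bottle: bystander: red squeeze bottle with a white nozzle, 54 mm across, 160 mm tall; origin under its centre
- oil_bottle: bystander: dark square oil bottle, 75 x 75 x 245 mm; origin under its centre
- bowl: bystander: grey bowl, 110 mm across, 45 mm tall; origin under its centre
- jar: bystander: amber jar with a steel cap, 80 mm across, 90 mm tall; origin under its centre
- tub: bystander: round green tub, 96 mm across, 70 mm tall; origin under its centre
- brush: bystander: kitchen brush lying on the table

How it is judged:
On the way, in this order (a step that is already met when the one before it is completed fails the run):
1. the red key is pressed down, alone, the probe still down in the tube (value of joint red_key above 0.004 m and value of joint green_key below 0.002 m and z of probe in the frame of dock below 0.03 m), for 0.04 s.
2. the green key is pressed down, alone, the probe still down in the tube (value of joint green_key above 0.004 m and value of joint red_key below 0.002 m and z of probe in the frame of dock below 0.03 m), for 0.04 s.
3. the probe is out of the tube, above its rim (z of probe in the frame of dock above 0.185 m), for 0.1 s.
At the end, for the whole second after the job is handed in: The probe hangs at rest by its hook on a wall of the pan, released: its foot within the pan, 30 to 100 mm above the pan's underside, head up, leaning less than 0.5 rad; the pan stands within 50 mm of where it was; both keys are up again (x of probe in the frame of pan between -0.086 and 0.086 m and y of probe in the frame of pan between -0.079 and 0.079 m and z of probe in the frame of pan between 0.03 and 0.1 m and angle between probe's own z axis and vertical below 0.5 rad and contact force between probe and pan above 0.3 N and linear speed of probe below 0.03 m/s and angular speed of probe below 0.2 rad/s and distance of pan from where it was at the start of the episode below 0.05 m and angle between pan's own z axis and vertical below 0.1 rad and value of joint each of red_key, green_key below 0.002 m); the robot touches nothing.
It fails at once if a bystander (bottle, bowl, jar, tub or brush) is moved more than 50 mm (distance of any of amber_bottle, red_bottle, oil_bottle, bowl, jar, tub, brush from where it was at the start of the episode above 0.05 m).
It fails at once if the pan is shoved more than 60 mm or tipped (distance of pan from where it was at the start of the episode above 0.06 m or angle between pan's own z axis and vertical above 0.4 rad).
It also fails if it takes over 62 s, if anything falls off the work surface, if the arm or the gripper's body presses on something with over 40 N, if the wrist force passes 120 N, or if a joint passes its speed limit or range.

## Working session

There is one attempt and no reset: what is moved stays moved. The work goes in short steps, Python scripts to look and compute and a tool call to move; the robot and the scene stay as the last step left them, time stands still between calls to the robot, and variables do not carry over. Pictures are saved under pics/ and viewed, at most 10 in all, crops included, and the job is handed in when it is done.

Besides the shell and the picture viewer there is one more tool, called after "Call:" as name([rows], argument=value, ...), one row to a line, values as JSON. step_arm: Moves the arm, as the interface text tells. Its arguments: {"type":"object","properties":{"deltas":{"type":"array","items":{"type":"object","properties":{"rotation":{"type":"array","items":{"type":"number"}},"offset":{"type":"array","items":{"type":"number"}},"hand":{"type":"number"}}}}},"required":["deltas"]}

```bash
mkdir -p pics
cat > h.py <<'E'
import numpy as np, cv2
from bench import *
def save(n,c): cv2.imwrite(f'pics/{n}.png',c['color'][:,:,::-1])
def K(c): 
    f=200/np.tan(np.radians(c['fov_y'])/2); return f
def ray(c,u,v,z):
    R=np.array(c['R']);t=np.array(c['t']);f=K(c)
    d=R.T@np.array([(u-c['cx'])/f,(v-c['cy'])/f,1]);o=-R.T@t
    return o+d*(z-o[2])/d[2]
def proj(c,X):
    p=np.array(c['R'])@np.array(X)+c['t'];f=K(c);return p[0]/p[2]*f+c['cx'],p[1]/p[2]*f+c['cy']
E
python3 - <<'E'
from h import *
s=sense();print({k:np.round(v,3) for k,v in s.items()},grip_point_offset)
a=capture('top');b=capture('scene')
cv2.imwrite('pics/top.png',a['color'][:,:,::-1]);cv2.imwrite('pics/scene.png',b['color'][:,:,::-1])
for c in(a,b):
  print('cam',-np.array(c['R']).T@c['t'])
  for q in['dock','probe','pan','hook','red_key_top','green_key_top','head_top','oil_bottle','amber_bottle','red_bottle','bowl','jar','tub','brush']:
    for r in cut_out(c,q)[:1]:
      m=r['region'];v,u=np.nonzero(m);print(q,round(r['p'],2),np.round(r['box']),u.mean().round(1),v.mean().round(1),np.round(ray(c,u.mean(),v.mean(),0.0),3))
E
```

```text
{'clock': np.float64(0.0), 'joint_positions': array([-1.269,  0.592,  0.048,  1.61 , -0.033,  0.943, -0.034]), 'qvel': array([ 0.   , -0.001,  0.001,  0.001,  0.   ,  0.001, -0.002]), 'tau': array([-0.0000e+00, -5.4869e+01,  1.5470e+00, -1.9812e+01,  9.0000e-03,
        9.0000e-03, -0.0000e+00]), 'position': array([0.279, 0.668, 0.207]), 'tcp_rot': array([ 0.196,  0.981, -0.001, -0.   ]), 'wrist_force': array([-0.106,  0.042, -1.674]), 'moment': array([0.02 , 0.004, 0.011]), 'gripper_force': np.float64(0.0), 'opening': np.float64(0.085)} 0.0187
cam [ 0.40271353 -0.05538407  1.35460319]
dock 0.64 [208. 192. 285. 230.] 247.5 209.2 [0.578 0.209 0.   ]
probe 0.54 [211. 200. 224. 219.] 218.2 208.3 [0.58  0.318 0.   ]
pan 0.69 [366. 184. 435. 244.] 398.4 215.3 [ 0.565 -0.349 -0.   ]
hook 0.75 [208. 189. 287. 234.] 247.4 209.2 [0.578 0.209 0.   ]
red_key_top 0.44 [249. 208. 258. 215.] 254.4 209.8 [0.577 0.183 0.   ]
green_key_top 0.63 [269. 209. 279. 218.] 272.6 212.5 [0.568 0.116 0.   ]
head_top 0.54 [167. 201. 196. 217.] 181.6 208.8 [0.576 0.453 0.   ]
oil_bottle 0.84 [161. 162. 205. 197.
[... 727 characters left out ...]
 0.225 0.   ]
red_key_top 0.39 [381. 244. 391. 256.] 385.9 250.9 [0.539 0.168 0.   ]
green_key_top 0.59 [360. 237. 375. 248.] 367.9 240.1 [0.532 0.1   0.   ]
head_top 0.52 [380. 247. 395. 255.] 385.0 251.5 [0.543 0.167 0.   ]
oil_bottle 0.77 [430. 246. 480. 334.] 456.1 293.1 [0.565 0.399 0.   ]
amber_bottle 0.69 [254. 203. 273. 253.] 262.9 232.2 [ 0.703 -0.183  0.   ]
red_bottle 0.68 [343. 224. 441. 298.] 400.5 261.9 [0.553 0.224 0.   ]
bowl 0.7 [343. 182. 373. 208.] 357.9 193.3 [ 0.343 -0.055  0.   ]
jar 0.62 [216. 140. 239. 166.] 224.4 151.9 [ 0.438 -0.643  0.   ]
tub 0.76 [460. 235. 498. 268.] 481.8 247.0 [0.344 0.395 0.   ]
brush 0.71 [384. 215. 448. 227.] 415.0 221.3 [0.359 0.177 0.   ]
```

Run:
```python
import cv2,numpy as np
a=cv2.imread('pics/top.png')[150:290,150:490];b=cv2.imread('pics/scene.png')[130:340,200:500]
cv2.imwrite('pics/a.png',cv2.resize(a,None,fx=2.3,fy=2.3,interpolation=2));cv2.imwrite('pics/b.png',cv2.resize(b,None,fx=2.6,fy=2.6,interpolation=2))
```

```text
(no output)
```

View pics/a.png

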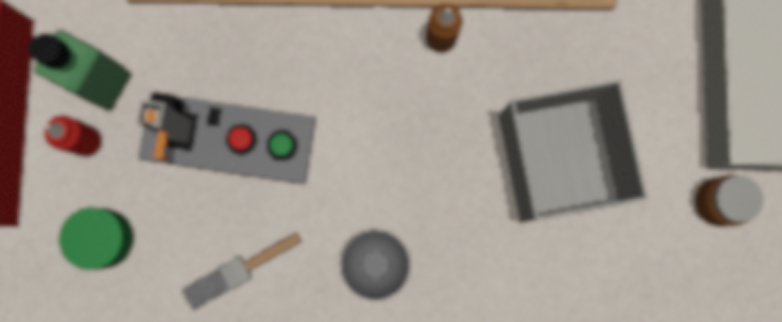

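View pics/b.png

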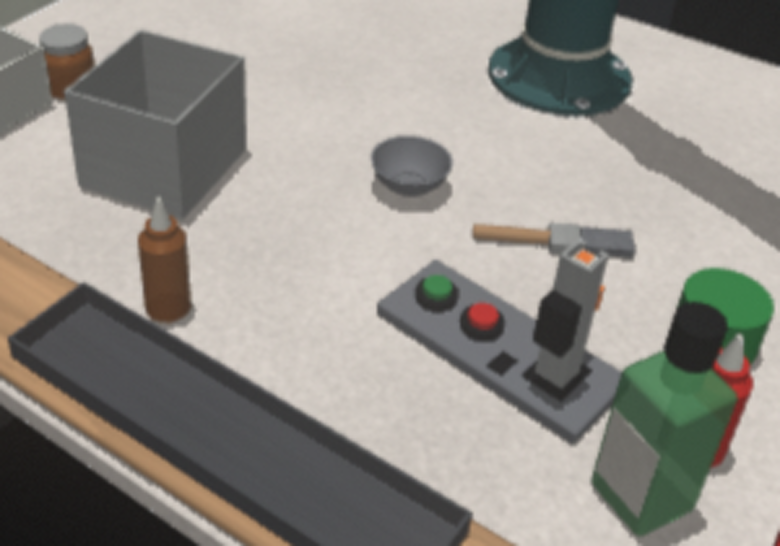

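The top view shows the tube mouth near (216,201) px, the hook near (220,213), red key (254,210), green (272,213) and the pan around (400,215). In the scene view the hook points toward the robot. Next I triangulate these points.

```bash
cat >> h.py <<'E'
def tri(obs):
    A=[];b=[]
    for c,u,v in obs:
        R=np.array(c['R']);d=R.T@np.array([(u-c['cx'])/K(c),(v-c['cy'])/K(c),1]);d/=np.linalg.norm(d)
        P=np.eye(3)-np.outer(d,d);A.append(P);b.append(P@(-R.T@c['t']))
    return np.linalg.lstsq(np.vstack(A),np.hstack(b),rcond=None)[0]
E
cat > m.py <<'E'
from h import *
a=capture('top');b=capture('scene')
def blob(c,lo,hi,roi,smin=110):
    h=cv2.cvtColor(c['color'],cv2.COLOR_RGB2HSV);m=cv2.inRange(h,(lo,smin,60),(hi,255,255))
    x0,y0,x1,y1=roi;k=np.zeros_like(m);k[y0:y1,x0:x1]=m[y0:y1,x0:x1]
    n,l,s,ce=cv2.connectedComponentsWithStats(k);return [(s[i,4],*np.round(ce[i],1)) for i in range(1,n) if s[i,4]>5]
print('top red',blob(a,0,6,(240,195,290,230)),'green',blob(a,45,85,(240,195,290,230)),'or',blob(a,7,20,(200,185,235,225)))
print('sc red',blob(b,0,6,(340,225,400,270)),'green',blob(b,45,85,(340,225,400,270)),'or',blob(b,5,20,(405,220,440,250)))
r=tri([(a,254.3,210),(b,385.5,251)]);print('red tri',r)
g=tri([(a,272.2,213),(b,368,240.3)]);print('green tri',g)
for z in(.035,.04,.045): print(z,ray(a,254.3,210,z),ray(a,272.2,213,z))
p=tri([(a,216,201),(b,425,229)]);print('head',p, ray(a,216,201,.185))
print('hook',ray(a,220,213.5,.115))
# pan rim corners z=.15, from crop of top
C=[(498,112),(618,84),(644,198),(520,221)]
P=[ray(a,150+x/2.3,150+y/2.3,.15) for x,y in C];print(np.round(P,3))
for i in range(4): d=P[(i+1)%4]-P[i];print(np.linalg.norm(d),np.degrees(np.arctan2(d[1],d[0])))
print('c',np.mean(P,0))
E
python3 m.py
```

```text
top red [(np.int32(96), np.float64(254.1), np.float64(209.9))] green [(np.int32(81), np.float64(271.9), np.float64(212.5))] or [(np.int32(14), np.float64(214.9), np.float64(200.1)), (np.int32(57), np.float64(219.8), np.float64(212.4))]
sc red [(np.int32(98), np.float64(385.5), np.float64(251.3))] green [(np.int32(51), np.float64(368.0), np.float64(239.4))] or [(np.int32(17), np.float64(424.8), np.float64(228.3))]
red tri [0.57136976 0.17899231 0.03195963]
green tri [0.56175191 0.11420769 0.0301405 ]
0.035 [0.5714403  0.17754646 0.035     ] [0.56164771 0.11270058 0.035     ]
0.04 [0.57080099 0.17666388 0.04      ] [0.56104551 0.1120637  0.04      ]
0.045 [0.57016169 0.1757813  0.045     ] [0.56044331 0.11142683 0.045     ]
head [0.5796916  0.27862256 0.17768891] [0.57925534 0.27496506 0.185     ]
hook [0.54733294 0.2789109  0.115     ]
[[ 0.601 -0.212  0.15 ]
 [ 0.644 -0.384  0.15 ]
 [ 0.481 -0.418  0.15 ]
 [ 0.445 -0.242  0.15 ]]
0.17822482139248588 -75.7923498057128
0.16688748811010842 -168.4004872396548
0.17895680181076015 101.40453722028313
0.15817105869560166 11.267857502716161
c [ 0.54278941 -0.31407514  0.15      ]
```

```bash
cat >> h.py <<'E'
from scipy.spatial.transform import Rotation as Ro
def down(yaw,tilt=0):
    # tool z down, tool y at world angle yaw(deg)+90; tilt: tool z leans towards +x of yaw frame
    a,t=np.radians(yaw),np.radians(tilt)
    y=np.array([-np.sin(a),np.cos(a),0]);f=np.array([np.cos(a),np.sin(a),0])
    z=np.sin(t)*f+np.array([0,0,-np.cos(t)]);return np.column_stack([np.cross(y,z),y,z])
def goal(pos,R,s=None):
    s=s or sense();R0=Ro.from_quat(s['tcp_rot'])
    o=R0.inv().apply(np.array(pos)-s['position']);r=(R0.inv()*Ro.from_matrix(R)).as_rotvec(degrees=True)
    print('offset',np.round(o,4),'rot',np.round(r,2),'dist',np.linalg.norm(o).round(3))
E
python3 - <<'E'
from h import *
goal([.571,.178,.25],down(-8.5));
E
```

```text
offset [-0.4586 -0.3411 -0.0423] rot [ -0.     0.   -14.12] dist 0.573
```

Call:
step_arm([
  {"rotation":[0,0,0],"offset":[0,0,-0.04],"hand":0},
  {"rotation":[0,0,-14.1],"offset":[-0.4586,-0.3411,-0.0423],"hand":0},
  {"rotation":[0,0,-14.1],"offset":[-0.4586,-0.3411,-0.0423],"hand":0},
  {"rotation":[0,0,-14.1],"offset":[-0.4586,-0.3411,-0.0423],"hand":0},
  {"rotation":[0,0,-14.1],"offset":[-0.4586,-0.3411,-0.0423],"hand":0},
  {"rotation":[0,0,-14.1],"offset":[-0.4586,-0.3411,-0.0423],"hand":0},
  {"rotation":[0,0,-14.1],"offset":[-0.4586,-0.3411,-0.0423],"hand":0},
  {"rotation":[0,0,-14.1],"offset":[-0.4586,-0.3411,-0.0423],"hand":0},
  {"rotation":[0,0,-14.1],"offset":[-0.4586,-0.3411,-0.0423],"hand":0},
  {"rotation":[0,0,-14.1],"offset":[-0.4586,-0.3411,-0.0423],"hand":0},
  {"rotation":[0,0,-14.1],"offset":[-0.4586,-0.3411,-0.0423],"hand":0},
  {"rotation":[0,0,-14.1],"offset":[-0.4586,-0.3411,-0.0423],"hand":0},
])

```text
clock: 2.6
position: [0.5139, 0.2735, 0.2499]
tcp_rot: [0.074, 0.997, 0.0, 0.0]
wrist_force: [0.1, 0.6, -0.7]
opening: 0.0001
gripper_force: 0.0
```

Run:
```python
from h import *
s=sense();print(s['position'],s['clock'],s['joint_positions'].round(2));goal([.571,.178,.25],down(-8.5))
c=capture('wrist');save('w1',c)
print('cam',-np.array(c['R']).T@c['t'])
for n,X in dict(red=[.571,.178,.034],green=[.5617,.1128,.034],tm=[.586,.2775,.19],hook=[.5535,.282,.11]).items(): print(n,proj(c,X))
```

```text
[0.51392214 0.27349768 0.24993688] 2.6 [-0.61  0.36  0.06  1.9  -0.03  0.88  0.88]
offset [-0.0706 -0.086  -0.0001] rot [ 0.03  0.03 -0.01] dist 0.111
cam [0.44691198 0.28376581 0.41702091]
red (np.float64(251.93587371183625), np.float64(218.37721170889643))
green (np.float64(203.65722214889138), np.float64(218.69062383675086))
tm (np.float64(331.8887951427142), np.float64(280.2669067170007))
hook (np.float64(328.05271766736723), np.float64(213.83558404688637))
```

View pics/w1.png

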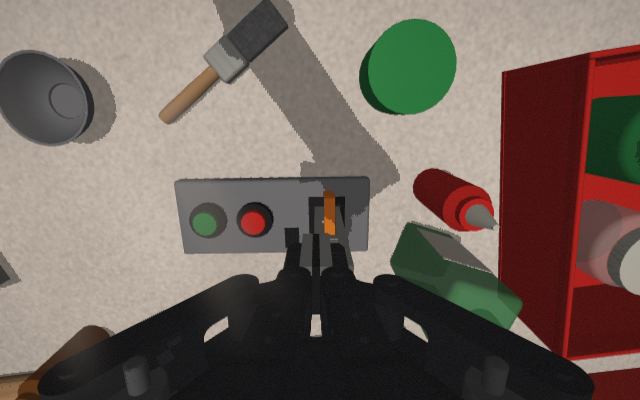

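The wrist view shows the green key at (204,221), the red key at (253,221) and the hook at (330,213). All lie within 3 px of the predictions.

Run:
```python
from h import *
c=capture('wrist')
for n,u,v,z in [('red',253.5,220,.034),('green',204.5,221,.034),('c1',176,182,.02),('c2',369,178,.02),('c3',367,250,.02),('c4',184,253,.02),('hook',330,205,.115)]: print(n,ray(c,u,v,z).round(4))
r=ray(c,253.5,220,.034);goal([r[0],r[1],.05],down(-8.5))
```

```text
red [0.5797 0.1656 0.034 ]
green [0.5704 0.0988 0.034 ]
c1 [0.5132 0.0687 0.02  ]
c2 [0.5499 0.3302 0.02  ]
c3 [0.6563 0.3152 0.02  ]
c4 [0.6185 0.0493 0.02  ]
hook [0.5491 0.2727 0.115 ]
offset [-0.0761 -0.0879  0.2007] rot [-0.24  0.23 -0.83] dist 0.232
```

```bash
cat > w.py <<'E'
from h import *
c=capture('wrist');s=sense();print(s['position'],s['clock'])
def big(lo,hi,s=110):
    h=cv2.cvtColor(c['color'],cv2.COLOR_RGB2HSV);m=cv2.inRange(h,(lo,s,50),(hi,255,255))
    n,l,st,ce=cv2.connectedComponentsWithStats(m);return [(int(st[i,4]),st[i,:4].tolist(),*np.round(ce[i],1)) for i in range(1,n) if st[i,4]>60]
E
python3 - <<'E'
from w import *
for q,z in (('red_key_top',.034),('green_key_top',.034),('hook',.11),('dock',.02)):
  for r in cut_out(c,q)[:2]:
    v,u=np.nonzero(r['region']);print(q,r['p'],r['box'],u.mean(),v.mean(),ray(c,u.mean(),v.mean(),z).round(4))
print('or',big(8,20,150));print('red',big(0,6));print('gr',big(45,85,60))
for n,X in dict(red=[.571,.178,.034],green=[.5617,.1128,.034]).items(): print(n,proj(c,X))
save('w2',c)
E
```

```text
[0.51586456 0.27016056 0.24987965] 2.75
red_key_top 0.74 [421.5, 162.7, 509.3, 224.1] 463.0977900552486 194.27486187845304 [0.5865 0.4532 0.034 ]
green_key_top 0.96 [200.4, 207.6, 225.9, 232.1] 211.90215264187867 220.07632093933464 [0.5683 0.1133 0.034 ]
hook 0.6 [330.6, 190.6, 355.5, 268.8] 339.07278835386336 222.4221724524076 [0.5701 0.2833 0.11  ]
hook 0.35 [176.5, 171.2, 379.3, 281.4] 284.6198621171132 209.48843703639062 [0.5458 0.2271 0.11  ]
dock 0.56 [178.1, 169.7, 374.3, 282.5] 285.0404614019521 209.27604259094943 [0.5734 0.2128 0.02  ]
dock 0.2 [0.0, 253.4, 13.8, 287.9] 5.926966292134831 272.9719101123595 [ 0.6049 -0.2201  0.02  ]
or [(489, [331, 186, 12, 44], np.float64(336.7), np.float64(207.4)), (221, [24, 369, 24, 31], np.float64(34.3), np.float64(388.6))]
red [(25561, [507, 33, 133, 322], np.float64(570.9), np.float64(194.5)), (2847, [420, 163, 84, 62], np.float64(458.8), np.float64(191.1)), (517, [247, 206, 26, 26], np.float64(259.6), np.float64(218.3)), (1625, [584, 363, 56, 37], np.float64(615.9), np.float64(382.1))]
gr [(7180, [365, 10, 99, 97], np.float64(416.0), np.float64(58.9)), (1789, [600, 86, 40, 84], np.float64(624.0), np.float64(115.6)), (437, [199, 209, 25, 24], np.float64(211.0), np.float64(220.6)), (6731, [398, 218, 136, 107], np.float64(461.2), np.float64(276.9))]
red (np.float64(258.5285467462571), np.float64(214.77232813915188))
green (np.float64(210.32169214352865), np.float64(215.6665131912163))
```

Run:
```python
from h import *
goal([.574,.178,.25],down(-8.5));goal([.574,.178,.06],down(-8.5))
```

```text
offset [-0.0756 -0.0891 -0.0005] rot [ 0.05 -0.03  0.15] dist 0.117
offset [-0.0757 -0.0893  0.1895] rot [ 0.05 -0.03  0.15] dist 0.223
```

Call:
step_arm([
  {"rotation":[0,0,0],"offset":[-0.038,-0.045,0],"hand":0},
  {"rotation":[0,0,0],"offset":[-0.0756,-0.0891,0],"hand":0},
  {"rotation":[0,0,0],"offset":[-0.0756,-0.0891,0],"hand":0},
  {"rotation":[0,0,0],"offset":[-0.0756,-0.0891,0],"hand":0},
  {"rotation":[0,0,0],"offset":[-0.0756,-0.0891,0],"hand":0},
  {"rotation":[0,0,0],"offset":[-0.0756,-0.0891,0.19],"hand":0},
  {"rotation":[0,0,0],"offset":[-0.0756,-0.0891,0.19],"hand":0},
  {"rotation":[0,0,0],"offset":[-0.0756,-0.0891,0.19],"hand":0},
  {"rotation":[0,0,0],"offset":[-0.0756,-0.0891,0.19],"hand":0},
  {"rotation":[0,0,0],"offset":[-0.0756,-0.0891,0.19],"hand":0},
  {"rotation":[0,0,0],"offset":[-0.0756,-0.0891,0.19],"hand":0},
  {"rotation":[0,0,0],"offset":[-0.0756,-0.0891,0.19],"hand":0},
])

```text
clock: 3.95
position: [0.5729, 0.1786, 0.0586]
tcp_rot: [0.072, 0.997, 0.0, -0.002]
wrist_force: [0.2, 0.8, 1.2]
opening: 0.0004
gripper_force: 0.0
```

Run:
```python
from w import *
print(s['wrist_force']);print('red',big(0,6));save('w3',c)
goal([.574,.178,.035],down(-8.5)); print(proj(c,[.574,.178,.034]))
```

```text
[0.57468347 0.17845817 0.06023681] 4.0
[0.6963696  0.5649349  0.45052574]
red [(1198, [613, 124, 27, 66], np.float64(628.3), np.float64(158.3)), (1710, [292, 195, 50, 48], np.float64(316.4), np.float64(217.6))]
offset [ 0.0006 -0.0006  0.0252] rot [0.08 0.02 0.15] dist 0.025
(np.float64(314.29496378287354), np.float64(218.16771167765754))
```

View pics/w3.png

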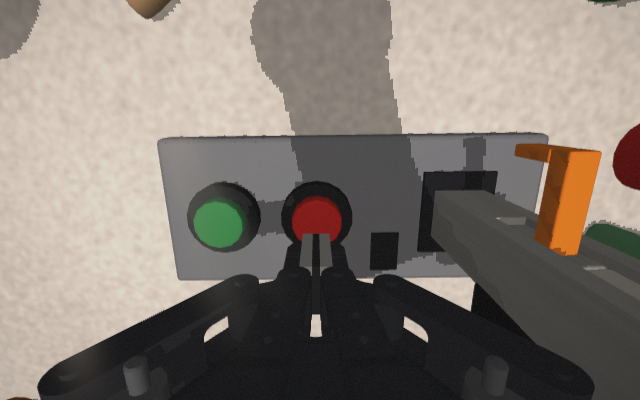

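The fingers sit over the red key (316,217), so I press.

Call:
step_arm([
  {"rotation":[0,0,0],"offset":[0,0,0.012],"hand":0},
  {"rotation":[0,0,0],"offset":[0,0,0.018],"hand":0},
  {"rotation":[0,0,0],"offset":[0,0,0.022],"hand":0},
  {"rotation":[0,0,0],"offset":[0,0,0.024],"hand":0},
  {"rotation":[0,0,0],"offset":[0,0,0.024],"hand":0},
])

```text
clock: 4.42
position: [0.5746, 0.1758, 0.0355]
tcp_rot: [0.074, 0.997, -0.0, -0.0]
wrist_force: [-0.6, -1.0, -0.1]
opening: 0.0001
gripper_force: 0.0
```

Call:
step_arm([
  {"rotation":[0,0,0],"offset":[0,0,0.002],"hand":0},
  {"rotation":[0,0,0],"offset":[0,0,0.004],"hand":0},
  {"rotation":[0,0,0],"offset":[0,0,0.004],"hand":0},
])

```text
clock: 4.67
position: [0.5746, 0.1759, 0.0314]
tcp_rot: [0.074, 0.997, -0.0, -0.0]
wrist_force: [-0.3, 0.1, -0.2]
opening: 0.0001
gripper_force: 0.0
```

Call:
step_arm([
  {"rotation":[0,0,0],"offset":[0,0,0.002],"hand":0},
  {"rotation":[0,0,0],"offset":[0,0,0.003],"hand":0},
  {"rotation":[0,0,0],"offset":[0,0,0.003],"hand":0},
])

```text
clock: 4.92
position: [0.5746, 0.1759, 0.0284]
tcp_rot: [0.074, 0.997, -0.0, -0.0]
wrist_force: [-0.4, -0.2, -0.4]
opening: 0.0002
gripper_force: 0.0
```

Run:
```python
from w import *
print(s['wrist_force']);print('red',big(0,6));cv2.imwrite('pics/w4.png',cv2.resize(c['color'][150:300,200:440,::-1],None,fx=3,fy=3))
```

```text
[0.57457751 0.17592321 0.0284035 ] 4.9667
[ 0.77910401  0.12728592 -0.09426072]
red [(1599, [291, 205, 60, 48], np.float64(322.1), np.float64(225.4))]
```

View pics/w4.png

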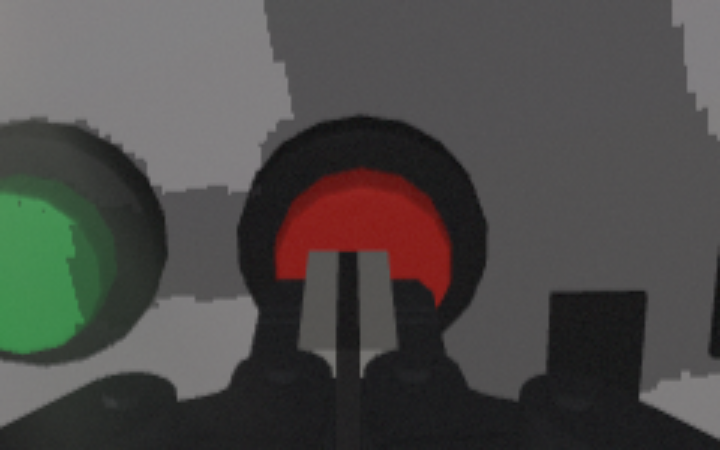

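The fingers are centred over the red key at about (321,235) with no contact yet, so I go on down.

Call:
step_arm([
  {"rotation":[0,0,0],"offset":[0,0,0.002],"hand":0},
  {"rotation":[0,0,0],"offset":[0,0,0.0035],"hand":0},
  {"rotation":[0,0,0],"offset":[0,0,0.0035],"hand":0},
])

```text
clock: 5.22
position: [0.5744, 0.1759, 0.0247]
tcp_rot: [0.074, 0.997, -0.0, -0.0]
wrist_force: [-0.2, -0.6, -0.6]
opening: 0.0001
gripper_force: 0.0
```

Run:
```python
from w import *
print(s['wrist_force'],s['tau'].round(2),K(c),-np.array(c['R']).T@c['t'],np.array(c['R'])[2])
print('red',big(0,6),'green',big(45,85,60))
b=capture('scene');a=capture('top')
cv2.imwrite('pics/s5.png',cv2.resize(b['color'][200:300,330:450,::-1],None,fx=5,fy=5,interpolation=2))
```

```text
[0.57452165 0.17592673 0.02484541] 5.2667
[0.25247217 0.63266355 0.39835703] [ 0.000e+00 -5.063e+01  1.660e+00 -1.063e+01  0.000e+00 -1.000e-02
  0.000e+00] 297.7802489951097 [0.50761649 0.18632328 0.19187993] [ 0.26833852 -0.03964895 -0.96250839]
red [(1534, [291, 208, 60, 48], np.float64(322.6), np.float64(226.8))] green [(3033, [172, 210, 66, 62], np.float64(204.5), np.float64(240.6))]
```

View pics/s5.png

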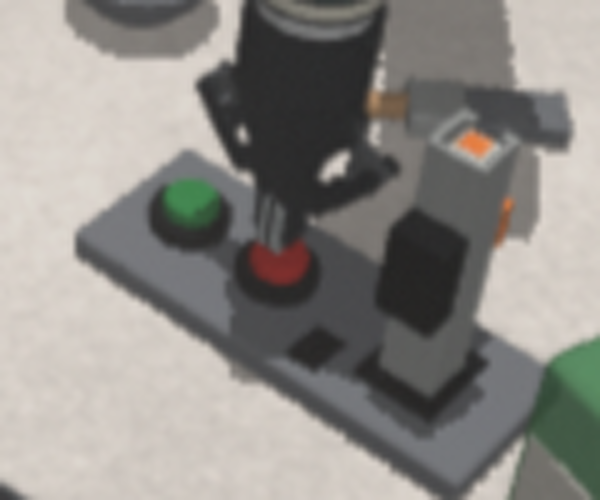

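Call:
step_arm([
  {"rotation":[0,0,0],"offset":[0,0,0.001],"hand":0},
  {"rotation":[0,0,0],"offset":[0,0,0.002],"hand":0},
  {"rotation":[0,0,0],"offset":[0,0,0.002],"hand":0},
])

```text
clock: 5.62
position: [0.5746, 0.176, 0.0229]
tcp_rot: [0.074, 0.997, -0.0, -0.0]
wrist_force: [-0.1, -0.0, -0.8]
opening: -0.0001
gripper_force: 0.0
```

Run:
```python
from w import *
print(s['wrist_force'],s['moment'],s['tau'].round(2))
print('red',big(0,6),'green',big(45,85,60))
```

```text
[0.57459878 0.17595685 0.02294249] 5.6667
[-0.05687502  0.08382536  0.22516712] [-0.05373902  0.04599256 -0.01016678] [ -0.   -50.73   1.66 -10.56   0.    -0.     0.  ]
red [(1514, [290, 209, 62, 48], np.float64(322.9), np.float64(227.5))] green [(3112, [170, 211, 67, 62], np.float64(203.2), np.float64(241.7))]
```

Run:
```python
from h import *
b=capture('scene')
for z in (.0229,.0249,.03,.035,.04): 
  u,v=proj(b,[.5745,.176,z]);print(z,u,v,(u-330)*5,(v-200)*5)
c=capture('wrist');print(proj(c,[.5745,.176,.0229]),np.array(c['R']).round(3))
cv2.imwrite('pics/w6.png',np.hstack([cv2.resize(b['color'][220:270,350:410,::-1],None,fx=7,fy=7,interpolation=2)[:350],cv2.resize(c['color'][180:280,260:380,::-1],None,fx=3.5,fy=3.5,interpolation=2)[:350]])[:, :800])
```

```text
0.0229 383.36522570463825 253.3616666219713 266.82612852319124 266.80833310985645
0.0249 383.44285215902505 252.8744517707924 267.21426079512526 264.372258853962
0.03 383.6415211192292 251.62752546655366 268.207605596146 258.1376273327683
0.035 383.8373071127884 250.39869382058504 269.1865355639419 251.9934691029252
0.04 384.03410339589885 249.16352119102683 270.17051697949427 245.81760595513416
(np.float64(314.7488905423533), np.float64(229.76409774187366)) [[ 0.148  0.989  0.001]
 [ 0.952 -0.142  0.272]
 [ 0.269 -0.04  -0.962]]
```

View pics/w6.png

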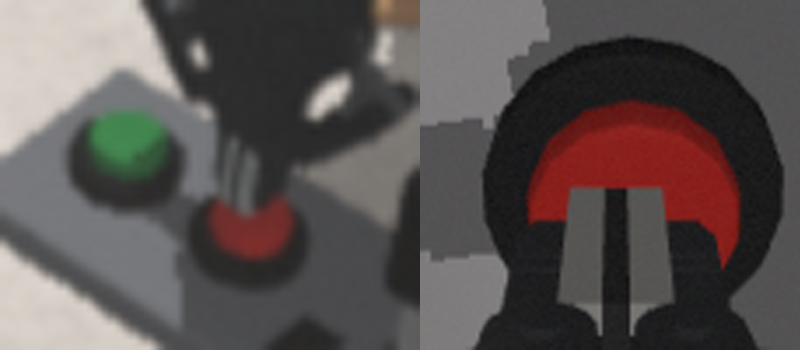

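Both views show the fingertips about 8–10 mm higher than the nominal TCP, so contact is still to come. I continue gently until force shows.

Call:
step_arm([
  {"rotation":[0,0,0],"offset":[0,0,0.0015],"hand":0},
  {"rotation":[0,0,0],"offset":[0,0,0.003],"hand":0},
  {"rotation":[0,0,0],"offset":[0,0,0.004],"hand":0},
  {"rotation":[0,0,0],"offset":[0,0,0.004],"hand":0},
])

```text
clock: 6.1
position: [0.5745, 0.1759, 0.0188]
tcp_rot: [0.074, 0.997, -0.0, -0.0]
wrist_force: [-0.5, 0.3, -0.0]
opening: -0.0002
gripper_force: 0.0
```

Call:
step_arm([
  {"rotation":[0,0,0],"offset":[0,0,0.0015],"hand":0},
  {"rotation":[0,0,0],"offset":[0,0,0.003],"hand":0},
  {"rotation":[0,0,0],"offset":[0,0,0.003],"hand":0},
])

```text
clock: 6.35
position: [0.5746, 0.176, 0.016]
tcp_rot: [0.074, 0.997, -0.0, -0.0]
wrist_force: [-0.5, -0.7, 2.1]
opening: -0.0001
gripper_force: 1.4
```

Contact. The spring starts at about z=0.0165, so I press about 5.5 mm more.

Call:
step_arm([
  {"rotation":[0,0,0],"offset":[0,0,0.0015],"hand":0},
  {"rotation":[0,0,0],"offset":[0,0,0.003],"hand":0},
  {"rotation":[0,0,0],"offset":[0,0,0.0045],"hand":0},
  {"rotation":[0,0,0],"offset":[0,0,0.0045],"hand":0},
])

```text
clock: 6.68
position: [0.5746, 0.176, 0.0125]
tcp_rot: [0.074, 0.997, 0.0, -0.0]
wrist_force: [-3.2, -1.5, 9.9]
opening: -0.0
gripper_force: 4.9
```

Call:
step_arm([
  {"rotation":[0,0,0],"offset":[0,0,0.001],"hand":0},
  {"rotation":[0,0,0],"offset":[0,0,0.001],"hand":0},
])

```text
clock: 6.85
position: [0.5747, 0.176, 0.0123]
tcp_rot: [0.074, 0.997, 0.0, -0.0]
wrist_force: [-4.5, -1.1, 16.1]
opening: -0.0002
gripper_force: 8.2
```

Call:
step_arm([
  {"rotation":[0,0,0],"offset":[0,0,-0.025],"hand":0},
  {"rotation":[0,0,0],"offset":[0,0,-0.025],"hand":0},
  {"rotation":[0,0,0],"offset":[0,-0.035,-0.025],"hand":0},
  {"rotation":[0,0,0],"offset":[0,-0.063,-0.025],"hand":0},
  {"rotation":[0,0,0],"offset":[0,-0.063,-0.025],"hand":0},
  {"rotation":[0,0,0],"offset":[0,-0.063,-0.015],"hand":0},
  {"rotation":[0,0,0],"offset":[0,-0.063,-0.008],"hand":0},
  {"rotation":[0,0,0],"offset":[0,-0.063,-0.005],"hand":0},
  {"rotation":[0,0,0],"offset":[0,-0.063,-0.0025],"hand":0},
  {"rotation":[0,0,0],"offset":[0,-0.063,-0.001],"hand":0},
  {"rotation":[0,0,0],"offset":[0,-0.063,-0.001],"hand":0},
])

```text
clock: 7.77
position: [0.5655, 0.1145, 0.0124]
tcp_rot: [0.074, 0.997, 0.0, -0.0]
wrist_force: [-1.2, -2.1, 10.9]
opening: 0.0001
gripper_force: 5.6
```

Call:
step_arm([
  {"rotation":[0,0,0],"offset":[0,0,0.001],"hand":0},
  {"rotation":[0,0,0],"offset":[0,0,0.001],"hand":0},
  {"rotation":[0,0,0],"offset":[0,0,-0.04],"hand":0.4},
  {"rotation":[0,0,0],"offset":[0,0,-0.08],"hand":0.4},
  {"rotation":[0,0,0],"offset":[0,0,-0.12],"hand":0.4},
  {"rotation":[0,0,0],"offset":[0,0,-0.16],"hand":0.4},
  {"rotation":[0,0,0],"offset":[0,0,-0.2],"hand":0.4},
  {"rotation":[0,0,0],"offset":[0,0,-0.2],"hand":0.4},
  {"rotation":[0,0,0],"offset":[0,0,-0.2],"hand":0.4},
])

```text
clock: 8.52
position: [0.5672, 0.1157, 0.214]
tcp_rot: [0.073, 0.997, 0.001, 0.003]
wrist_force: [-1.0, 1.2, -0.3]
opening: 0.0342
gripper_force: 0.0
```

Run:
```python
from h import *
R=down(-8.5,35);G=np.array([.5475,.284,.11]);z=R[:,2]
goal(G+z*(.0187-.13),R);goal([.47,.12,.26],R)
```

```text
offset [0.108  0.1637 0.0128] rot [  0.2  -34.7    0.04] dist 0.196
offset [ 0.0965 -0.0098 -0.0465] rot [  0.2  -34.7    0.04] dist 0.108
```

Call:
step_arm([
  {"rotation":[0,-7,0],"offset":[0.04,-0.005,-0.02],"hand":0.4},
  {"rotation":[0,-14,0],"offset":[0.08,-0.005,-0.04],"hand":0.4},
  {"rotation":[0,-21,0],"offset":[0.1,0.02,-0.04],"hand":0.4},
  {"rotation":[0,-28,0],"offset":[0.108,0.06,-0.03],"hand":0.4},
  {"rotation":[0,-34.7,0],"offset":[0.108,0.1,-0.02],"hand":0.4},
  {"rotation":[0,-34.7,0],"offset":[0.108,0.14,0],"hand":0.4},
  {"rotation":[0,-34.7,0],"offset":[0.108,0.1637,0.0128],"hand":0.4},
  {"rotation":[0,-34.7,0],"offset":[0.108,0.1637,0.0128],"hand":0.4},
  {"rotation":[0,-34.7,0],"offset":[0.108,0.1637,0.0128],"hand":0.4},
  {"rotation":[0,-34.7,0],"offset":[0.108,0.1637,0.0128],"hand":0.4},
  {"rotation":[0,-34.7,0],"offset":[0.108,0.1637,0.0128],"hand":0.4},
])

```text
clock: 9.43
position: [0.4794, 0.2911, 0.1954]
tcp_rot: [0.069, 0.952, -0.024, 0.296]
wrist_force: [0.3, -0.7, 0.6]
opening: 0.0344
gripper_force: 0.0
```

Run:
```python
from w import *
print(s['joint_positions'].round(2),s['opening']);save('w7',c)
R=down(-8.5,35);G=np.array([.5475,.284,.11]);goal(G+R[:,2]*(.0187-.13),R)
print('or',big(8,20,150))
f=np.array([.989,-.148,0]);O=np.array([.587,.278,0])
for x,z in((-12,.115),(-52,.115),(-52,.083)): print(x,z,proj(c,O+f*x/1000+[0,0,z]))
print('tcp',proj(c,s['position']), 'tm',proj(c,O+[0,0,.19]))
```

```text
[0.47877561 0.30431468 0.19377012] 9.4833
[-1.22  0.38  0.36  2.31  1.2   0.41 -0.58] 0.034076823493632835
offset [-0.0099 -0.01   -0.0022] rot [ 0.62 -0.66  0.78] dist 0.014
or [(628, [312, 166, 13, 52], np.float64(318.3), np.float64(191.4)), (2406, [65, 233, 63, 78], np.float64(96.9), np.float64(269.5)), (109, [311, 285, 16, 7], np.float64(318.6), np.float64(287.9))]
-12 0.115 (np.float64(318.10299221315535), np.float64(216.17979058752124))
-52 0.115 (np.float64(318.50363979184533), np.float64(190.46863167149718))
-52 0.083 (np.float64(318.4568726115008), np.float64(165.96480916315326))
tcp (np.float64(336.4936960574018), np.float64(225.47216009812675)) tm (np.float64(318.0281958878643), np.float64(292.32768592804786))
```

View pics/w7.png

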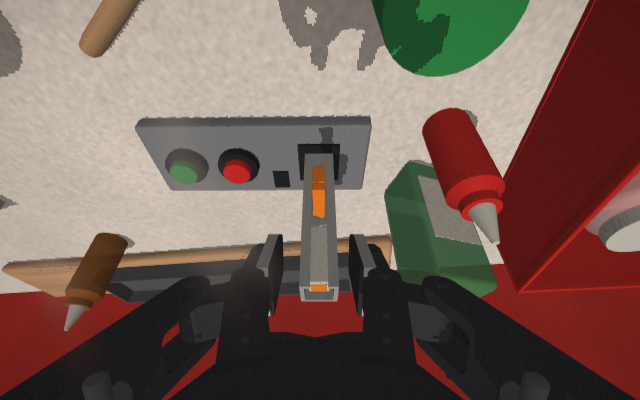

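The wrist view shows the hook at (318,191) and the head top at (318,288), both matching my dock model. The arm is still settling, so I hold and check.

Call:
step_arm([
  {"rotation":[0,0,0],"offset":[0,0,0],"hand":0.4},
  {"rotation":[0,0,0],"offset":[0,0,0],"hand":0.4},
])

```text
clock: 9.65
position: [0.4813, 0.292, 0.1967]
tcp_rot: [0.069, 0.952, -0.024, 0.296]
wrist_force: [-0.3, -0.8, -0.6]
opening: 0.0342
gripper_force: 0.0
```

Run:
```python
from w import *
print(s['joint_positions'].round(2),s['qvel'].round(2))
R=down(-8.5,35);G=np.array([.5475,.284,.11]);goal(G+R[:,2]*(.0187-.08),R);goal(G+R[:,2]*(.0187),R)
print('or',big(8,20,150),'tcp',proj(c,s['position']))
```

```text
[0.48172188 0.29044568 0.19722654] 9.7
[-1.22  0.37  0.36  2.31  1.2   0.41 -0.58] [ 0.02 -0.03  0.02  0.01  0.    0.   -0.  ]
offset [-0.0044  0.0035  0.048 ] rot [-0.18 -0.39  0.12] dist 0.048
offset [-0.0049  0.0037  0.128 ] rot [-0.18 -0.39  0.12] dist 0.128
or [(634, [311, 164, 13, 52], np.float64(316.9), np.float64(189.0)), (2392, [63, 232, 63, 78], np.float64(95.9), np.float64(268.2)), (102, [310, 282, 16, 7], np.float64(317.5), np.float64(285.1))] tcp (np.float64(312.2490149416239), np.float64(231.3136528731064))
```

Call:
step_arm([
  {"rotation":[0,0,0],"offset":[-0.0045,0.002,0.03],"hand":0.4},
  {"rotation":[0,0,0],"offset":[-0.0045,0.002,0.06],"hand":0.4},
  {"rotation":[0,0,0],"offset":[-0.0045,0.002,0.09],"hand":0.4},
  {"rotation":[0,0,0],"offset":[-0.0045,0.002,0.09],"hand":0.4},
  {"rotation":[0,0,0],"offset":[-0.0045,0.002,0.09],"hand":0.4},
  {"rotation":[0,0,0],"offset":[-0.0045,0.002,0.09],"hand":0.4},
])

```text
clock: 10.2
position: [0.537, 0.2838, 0.1275]
tcp_rot: [0.072, 0.952, -0.023, 0.297]
wrist_force: [-0.0, 0.3, 0.3]
opening: 0.0338
gripper_force: 0.0
```

Run:
```python
from w import *
print(s['wrist_force'],s['opening']);save('w8',c)
R=down(-8.5,35);G=np.array([.5475,.284,.11]);goal(G+R[:,2]*(.0187),R)
print('or',big(8,20,150),'tcp',proj(c,s['position']))
f=np.array([.989,-.148,0]);O=np.array([.587,.278,0])
for x,z in((-12,.115),(-52,.115),(-52,.083)): print(x,z,proj(c,O+f*x/1000+[0,0,z]))
```

```text
[0.53696696 0.28459045 0.12801714] 10.25
[ 0.49651212 -0.78075676 -0.23996058] 0.03415039035353766
offset [0.0015 0.001  0.0395] rot [-0.02 -0.32 -0.1 ] dist 0.04
or [(1278, [308, 175, 19, 72], np.float64(316.9), np.float64(209.6)), (1734, [7, 287, 54, 61], np.float64(31.6), np.float64(321.7))] tcp (np.float64(315.95996180539186), np.float64(230.47825548451397))
-12 0.115 (np.float64(317.2082642812746), np.float64(244.5759880441591))
-52 0.115 (np.float64(317.3645306825242), np.float64(211.47605887467557))
-52 0.083 (np.float64(317.1803645467395), np.float64(174.3137316267362))
```

View pics/w8.png

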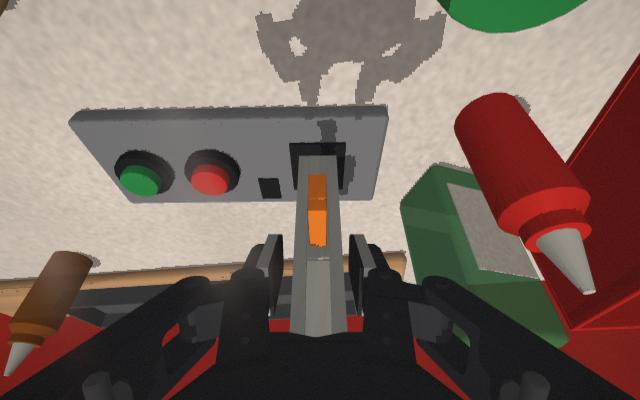

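The hook matches the model again: predicted (317,211), seen (317,210), and it lies centred between the fingers. I advance and close.

Call:
step_arm([
  {"rotation":[0,0,0],"offset":[0.001,0.001,0.015],"hand":0.4},
  {"rotation":[0,0,0],"offset":[0.001,0.001,0.03],"hand":0.4},
  {"rotation":[0,0,0],"offset":[0.001,0.001,0.038],"hand":0.4},
  {"rotation":[0,0,0],"offset":[0.001,0.001,0.044],"hand":0.4},
  {"rotation":[0,0,0],"offset":[0.001,0.001,0.044],"hand":0.4},
  {"rotation":[0,0,0],"offset":[0.001,0.001,0.044],"hand":0.4},
])

```text
clock: 10.75
position: [0.5613, 0.2829, 0.0913]
tcp_rot: [0.071, 0.952, -0.022, 0.297]
wrist_force: [-0.7, 0.7, -0.0]
opening: 0.0344
gripper_force: 0.0
```

Call:
step_arm([
  {"rotation":[0,0,0],"offset":[0,0,0],"hand":0.2},
  {"rotation":[0,0,0],"offset":[0,0,0],"hand":0},
  {"rotation":[0,0,0],"offset":[0,0,0],"hand":0},
  {"rotation":[0,0,0],"offset":[0,0,0],"hand":0},
  {"rotation":[0,0,0],"offset":[0,0,0],"hand":0},
])

```text
clock: 11.17
position: [0.5611, 0.2825, 0.0915]
tcp_rot: [0.071, 0.952, -0.022, 0.298]
wrist_force: [-3.3, 0.4, 5.6]
opening: 0.0098
gripper_force: 58.7
```

Run:
```python
from w import *
print(s['wrist_force'],s['opening'],s['gripper_force'])
save('w9',c)
print('or',big(8,20,150))
f=np.array([.989,-.148,0]);O=np.array([.587,.278,0])
for x,z in((-12,.115),(-52,.115),(-52,.083)): print(x,z,proj(c,O+f*x/1000+[0,0,z]))
g=Ro.from_quat(s['tcp_rot']).inv();print('up 85mm',g.apply([0,0,.083]))
```

```text
[0.56109122 0.28252959 0.09146207] 11.2167
[-4.01454569  0.22221987  5.57465096] 0.009712235310000485 58.71881067752838
or [(1877, [304, 192, 25, 88], np.float64(315.5), np.float64(233.8)), (2730, [0, 272, 46, 104], np.float64(17.2), np.float64(324.3))]
-12 0.115 (np.float64(313.65727342874465), np.float64(277.2023080577805))
-52 0.115 (np.float64(313.2504087239915), np.float64(241.6720469957706))
-52 0.083 (np.float64(313.47906820804764), np.float64(191.30089142055695))
up 85mm [-4.73171615e-02  1.81350398e-05 -6.81915383e-02]
```

View pics/w9.png

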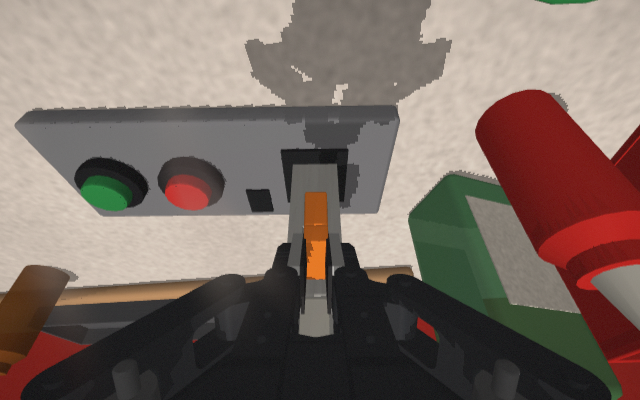

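The fingers hold the hook: pads closed at (317,265), opening 10 mm, 59 N. Now the lift, straight up.

Call:
step_arm([
  {"rotation":[0,0,0],"offset":[-0.0029,0,-0.0041],"hand":0},
  {"rotation":[0,0,0],"offset":[-0.0057,0,-0.0082],"hand":0},
  {"rotation":[0,0,0],"offset":[-0.0114,0,-0.0164],"hand":0},
  {"rotation":[0,0,0],"offset":[-0.0114,0,-0.0164],"hand":0},
])

```text
clock: 11.55
position: [0.561, 0.2827, 0.1109]
tcp_rot: [0.071, 0.952, -0.022, 0.297]
wrist_force: [-2.2, -1.3, -0.5]
opening: 0.0093
gripper_force: 60.8
```

Run:
```python
from w import *
print(s['wrist_force'],s['opening'],s['gripper_force']);print('or',big(8,20,150))
```

```text
[0.56101638 0.28273776 0.11082699] 11.6
[-2.26524526 -1.08671796  1.57413507] 0.009596093284272193 61.07861638069153
or [(1866, [304, 192, 24, 88], np.float64(315.5), np.float64(233.6)), (2508, [0, 273, 46, 85], np.float64(19.1), np.float64(317.4))]
```

The hook stays fixed in the wrist image, so the probe is rising with the gripper. I lift 60 mm more.

Call:
step_arm([
  {"rotation":[0,0,0],"offset":[-0.0057,0,-0.0082],"hand":0},
  {"rotation":[0,0,0],"offset":[-0.0114,0,-0.0164],"hand":0},
  {"rotation":[0,0,0],"offset":[-0.0171,0,-0.0247],"hand":0},
  {"rotation":[0,0,0],"offset":[-0.0228,0,-0.0329],"hand":0},
  {"rotation":[0,0,0],"offset":[-0.0285,0,-0.0411],"hand":0},
  {"rotation":[0,0,0],"offset":[-0.0342,0,-0.0493],"hand":0},
  {"rotation":[0,0,0],"offset":[-0.0342,0,-0.0493],"hand":0},
  {"rotation":[0,0,0],"offset":[-0.0342,0,-0.0493],"hand":0},
])

```text
clock: 12.27
position: [0.5613, 0.2831, 0.1709]
tcp_rot: [0.071, 0.952, -0.022, 0.297]
wrist_force: [-2.2, -0.8, 2.4]
opening: 0.0095
gripper_force: 61.7
```

Run:
```python
from w import *
print(s['wrist_force'],s['opening'],s['gripper_force']);print('or',big(8,20,150))
b=capture('scene')
for q in('probe','head_top','hook'):
  for r in cut_out(b,q)[:1]:print(q,r['p'],r['box'])
h=cv2.cvtColor(b['color'],cv2.COLOR_RGB2HSV);m=cv2.inRange(h,(5,110,60),(20,255,255));n,l,st,ce=cv2.connectedComponentsWithStats(m[180:260,400:450]);print(st,ce+[400,180])
O=np.array([.587,.278,0])
for z in(.185,.25,.265,.27):print(z,proj(b,O+[0,0,z]))
```

```text
[0.56124132 0.28319924 0.1706791 ] 12.3167
[-2.09660448  0.83613832  2.57659138] 0.00948635962621735 61.7529559135437
or [(1873, [304, 192, 24, 88], np.float64(315.4), np.float64(233.7)), (245, [69, 219, 25, 22], np.float64(82.2), np.float64(229.0)), (1022, [10, 266, 49, 44], np.float64(30.8), np.float64(290.2))]
probe 0.59 [421.5, 203.1, 437.2, 232.4]
head_top 0.79 [420.1, 203.0, 437.5, 232.7]
hook 0.9 [421.7, 203.4, 438.4, 231.3]
[[   0    0   50   80 3946]
 [  28   23    6    4   18]
 [  32   37    5   11   36]] [[424.3852002  219.54156107]
 [430.88888889 204.22222222]
 [433.88888889 222.58333333]]
0.185 (np.float64(423.3737413418587), np.float64(228.2756922124705))
0.25 (np.float64(427.974217326587), np.float64(208.37977462819958))
0.265 (np.float64(429.088250745502), np.float64(203.56185640355588))
0.27 (np.float64(429.46419021951243), np.float64(201.93601142220743))
```

Call:
step_arm([
  {"rotation":[0,0,0],"offset":[0,0,0],"hand":0.5},
  {"rotation":[0,0,0],"offset":[0,0,0],"hand":0.5},
  {"rotation":[0,0,0],"offset":[0,0,0],"hand":0.5},
  {"rotation":[0,0,0],"offset":[0,0,0],"hand":0.5},
  {"rotation":[0,0,0],"offset":[0,0,-0.03],"hand":0.5},
  {"rotation":[0,0,0],"offset":[0,0,-0.07],"hand":0.5},
  {"rotation":[0,0,0],"offset":[0,0,-0.11],"hand":0.5},
  {"rotation":[0,0,0],"offset":[0,0,-0.15],"hand":0.6},
  {"rotation":[0,0,0],"offset":[0,0,-0.17],"hand":0.6},
  {"rotation":[0,0,0],"offset":[0,0,-0.17],"hand":0.6},
])

```text
clock: 13.35
position: [0.4652, 0.2999, 0.3143]
tcp_rot: [0.07, 0.952, -0.018, 0.299]
wrist_force: [0.1, -0.4, 0.2]
opening: 0.0513
gripper_force: 0.0
```

Run:
```python
from w import *
print(s['wrist_force'],s['opening'],s['joint_positions'].round(2));print('or',big(8,20,150))
O=np.array([.587,.278,0]);f=np.array([.989,-.148,0])
print('head',proj(c,O+[0,0,.264]));print([proj(c,O+f*x/1000+[0,0,z]) for x,z in((-12,.194),(-52,.194),(-52,.162))])
goal([.53,.28,.35],down(-8.5));goal([.587,.278,.34],down(-8.5))
```

```text
[0.46576146 0.29859706 0.31235159] 13.4
[ 0.43297059  0.44609722 -0.136275  ] 0.05076102058055164 [-1.24  0.15  0.31  2.21  0.85  0.66 -0.17]
or [(508, [306, 150, 12, 47], np.float64(311.4), np.float64(172.6)), (1717, [97, 190, 50, 63], np.float64(121.6), np.float64(219.9)), (94, [307, 252, 14, 8], np.float64(313.0), np.float64(255.1))]
head (np.float64(310.5973421800913), np.float64(255.01229487248648))
[(np.float64(310.60764254176195), np.float64(195.18365389468946)), (np.float64(310.26549801185575), np.float64(170.58790635307778)), (np.float64(310.33493474418765), np.float64(149.95331647695338))]
offset [-0.0759 -0.0088  0.0068] rot [ 0.31 34.77  0.  ] dist 0.077
offset [-0.1168 -0.0025  0.0474] rot [ 0.31 34.77  0.  ] dist 0.126
```

Call:
step_arm([
  {"rotation":[0,7,0],"offset":[-0.02,-0.004,-0.02],"hand":0.6},
  {"rotation":[0,14,0],"offset":[-0.045,-0.008,-0.02],"hand":0.6},
  {"rotation":[0,21,0],"offset":[-0.076,-0.006,0.0],"hand":0.6},
  {"rotation":[0,28,0],"offset":[-0.1,-0.004,0.03],"hand":0.6},
  {"rotation":[0,34.8,0],"offset":[-0.1168,-0.0015,0.0474],"hand":0.6},
  {"rotation":[0,34.8,0],"offset":[-0.1168,-0.0015,0.0474],"hand":0.6},
  {"rotation":[0,34.8,0],"offset":[-0.1168,-0.0015,0.0474],"hand":0.6},
  {"rotation":[0,34.8,0],"offset":[-0.1168,-0.0015,0.0474],"hand":0.6},
  {"rotation":[0,34.8,0],"offset":[-0.1168,-0.0015,0.0474],"hand":0.6},
])

```text
clock: 14.15
position: [0.5901, 0.2736, 0.3348]
tcp_rot: [0.078, 0.997, -0.002, -0.002]
wrist_force: [-1.2, 0.6, -1.0]
opening: 0.0511
gripper_force: 0.0
```

Run:
```python
from w import *
print(s['wrist_force'],s['joint_positions'].round(2),s['qvel'].round(2));print('or',big(8,20,150))
O=np.array([.587,.279,0]);f=np.array([.989,-.148,0])
print('head',proj(c,O+[0,0,.264]),'tcp',proj(c,s['position']));print([proj(c,O+f*x/1000+[0,0,z]) for x,z in((-12,.194),(-52,.194),(-52,.162))])
goal([.587,.279,.215],down(-8.5))
```

```text
[0.58774968 0.27554185 0.33510604] 14.2
[-0.17168125  1.08664298  0.18392876] [-0.69  0.39  0.25  1.66 -0.1   1.12  1.01] [-0.05 -0.04 -0.03  0.03 -0.01  0.    0.  ]
or [(487, [315, 124, 12, 42], np.float64(320.6), np.float64(144.2)), (265, [315, 184, 17, 17], np.float64(323.1), np.float64(191.9)), (647, [93, 262, 37, 34], np.float64(111.8), np.float64(276.1)), (100, [81, 301, 8, 20], np.float64(84.3), np.float64(310.9))]
head (np.float64(321.23884942980743), np.float64(193.59029454593565)) tcp (np.float64(317.40865865716984), np.float64(226.223842716238))
[(np.float64(320.25679181291576), np.float64(165.19459629882496)), (np.float64(320.13777058839634), np.float64(125.77517995856752)), (np.float64(319.82914025444205), np.float64(124.67959802388053))]
offset [0.0008 0.0038 0.1201] rot [-0.21 -0.21 -0.22] dist 0.12
```

Call:
step_arm([
  {"rotation":[0,0,0],"offset":[0.0015,0.0045,0.03],"hand":0.6},
  {"rotation":[0,0,0],"offset":[0.0015,0.0045,0.06],"hand":0.6},
  {"rotation":[0,0,0],"offset":[0.0015,0.0045,0.09],"hand":0.6},
  {"rotation":[0,0,0],"offset":[0.0015,0.0045,0.11],"hand":0.6},
  {"rotation":[0,0,0],"offset":[0.0015,0.0045,0.12],"hand":0.6},
  {"rotation":[0,0,0],"offset":[0.0015,0.0045,0.12],"hand":0.6},
  {"rotation":[0,0,0],"offset":[0.0015,0.0045,0.12],"hand":0.6},
])

```text
clock: 14.78
position: [0.5853, 0.283, 0.218]
tcp_rot: [0.073, 0.997, -0.0, -0.001]
wrist_force: [0.1, -0.3, 0.5]
opening: 0.0513
gripper_force: 0.0
```

Call:
step_arm([
  {"rotation":[0,0,0],"offset":[0,0,0],"hand":0.3},
  {"rotation":[0,0,0],"offset":[0,0,0],"hand":0},
  {"rotation":[0,0,0],"offset":[0,0,0],"hand":0},
  {"rotation":[0,0,0],"offset":[0,0,0],"hand":0},
  {"rotation":[0,0,0],"offset":[0,0,0],"hand":0},
  {"rotation":[0,0,0],"offset":[0,0,0],"hand":0},
])

```text
clock: 15.28
position: [0.5872, 0.2813, 0.2192]
tcp_rot: [0.075, 0.997, -0.0, 0.0]
wrist_force: [-1.1, -2.9, 6.2]
opening: 0.0188
gripper_force: 60.8
```

Call:
step_arm([
  {"rotation":[0,0,0],"offset":[0,0,-0.01],"hand":0},
  {"rotation":[0,0,0],"offset":[0,0,-0.02],"hand":0},
  {"rotation":[0,0,0],"offset":[0,0,-0.035],"hand":0},
  {"rotation":[0,0,0],"offset":[0,0,-0.05],"hand":0},
  {"rotation":[0,0,0],"offset":[0,0,-0.065],"hand":0},
  {"rotation":[0,0,0],"offset":[0,0,-0.085],"hand":0},
  {"rotation":[0,0,0],"offset":[0,0,-0.11],"hand":0},
  {"rotation":[0,0,0],"offset":[0,0,-0.135],"hand":0},
  {"rotation":[0,0,0],"offset":[0,0,-0.135],"hand":0},
  {"rotation":[0,0,0],"offset":[0,0,-0.135],"hand":0},
])

```text
clock: 16.12
position: [0.5869, 0.2833, 0.3554]
tcp_rot: [0.074, 0.997, 0.002, 0.0]
wrist_force: [-0.2, 0.2, -1.4]
opening: 0.0188
gripper_force: 60.4
```

Run:
```python
from w import *
print(s['wrist_force'],s['opening'],s['gripper_force'],s['joint_positions'].round(2));print('or',big(8,20,150))
b=capture('scene')
for q in('probe','pan'):
  for r in cut_out(b,q)[:1]:print(q,r['p'],r['box'])
P=np.array([.586,.281,0])
for z in(.23,.4):print(z,proj(b,P+[0,0,z]))
a=capture('top')
for r in cut_out(a,'pan')[:1]:
  m=r['region'].astype(np.uint8);k=max(cv2.findContours(m,0,2)[0],key=cv2.contourArea)
  print(r['box'],cv2.minAreaRect(k),cv2.approxPolyDP(k,6,True)[:,0].tolist())
```

```text
[0.58584288 0.2827747  0.35341567] 16.1667
[-0.45092202  0.4817258  -2.77670193] 0.01893517770420229 60.40406942367554 [-0.7   0.38  0.25  1.63 -0.1   1.15  1.  ]
or [(1193, [304, 134, 19, 67], np.float64(313.4), np.float64(166.4)), (815, [300, 250, 31, 28], np.float64(315.5), np.float64(263.9)), (674, [92, 258, 36, 44], np.float64(109.9), np.float64(273.6)), (113, [80, 293, 10, 21], np.float64(84.5), np.float64(303.2))]
probe 0.6 [426.2, 155.1, 450.8, 219.5]
pan 0.95 [225.8, 140.8, 295.0, 214.5]
0.23 (np.float64(427.8144076622978), np.float64(214.9367570914119))
0.4 (np.float64(441.5799641126254), np.float64(156.07561714746058))
[366.3, 184.2, 430.4, 244.7] ((398.33306884765625, 215.03208923339844), (53.7459602355957, 56.994140625), 79.11447143554688) [[419, 186], [368, 198], [377, 244], [430, 236]]
```

Run:
```python
from h import *
goal([.49,-.326,.37],down(12))
```

```text
offset [ 0.0046 -0.6155 -0.0177] rot [ -0.05  -0.26 -20.51] dist 0.616
```

Call:
step_arm([
  {"rotation":[0,0,0],"offset":[0,-0.03,-0.01],"hand":0},
  {"rotation":[0,0,-7],"offset":[0.001,-0.1,-0.0177],"hand":0},
  {"rotation":[0,0,-14],"offset":[0.002,-0.2,-0.0177],"hand":0},
  {"rotation":[0,0,-20.5],"offset":[0.002,-0.3,-0.0177],"hand":0},
  {"rotation":[0,0,-20.5],"offset":[0.003,-0.4,-0.0177],"hand":0},
  {"rotation":[0,0,-20.5],"offset":[0.004,-0.5,-0.0177],"hand":0},
  {"rotation":[0,0,-20.5],"offset":[0.0046,-0.6155,-0.0177],"hand":0},
  {"rotation":[0,0,-20.5],"offset":[0.0046,-0.6155,-0.0177],"hand":0},
  {"rotation":[0,0,-20.5],"offset":[0.0046,-0.6155,-0.0177],"hand":0},
  {"rotation":[0,0,-20.5],"offset":[0.0046,-0.6155,-0.0177],"hand":0},
  {"rotation":[0,0,-20.5],"offset":[0.0046,-0.6155,-0.0177],"hand":0},
  {"rotation":[0,0,-20.5],"offset":[0.0046,-0.6155,-0.0177],"hand":0},
])

```text
clock: 17.42
position: [0.5096, -0.2017, 0.3697]
tcp_rot: [-0.104, 0.995, 0.001, -0.001]
wrist_force: [0.9, -0.0, -1.2]
opening: 0.0183
gripper_force: 60.5
```

Run:
```python
from h import *
s=sense();print(s['clock'],s['position'],s['joint_positions'].round(2),s['gripper_force'])
goal([.49,-.326,.37],down(12))
```

```text
17.4167 [ 0.50955472 -0.2016668   0.36972605] [-0.04  0.22  0.41  1.83 -0.1   1.12  2.18] 60.48165678977966
offset [ 0.045  -0.1176 -0.0003] rot [ 0.08 -0.13 -0.01] dist 0.126
```

Call:
step_arm([
  {"rotation":[0,0,0],"offset":[0.03,-0.08,0],"hand":0},
  {"rotation":[0,0,0],"offset":[0.045,-0.1176,0],"hand":0},
  {"rotation":[0,0,0],"offset":[0.045,-0.1176,0],"hand":0},
  {"rotation":[0,0,0],"offset":[0.045,-0.1176,0],"hand":0},
  {"rotation":[0,0,0],"offset":[0.045,-0.1176,0],"hand":0},
  {"rotation":[0,0,0],"offset":[0.045,-0.1176,0],"hand":0},
  {"rotation":[0,0,0],"offset":[0.045,-0.1176,0],"hand":0},
])

```text
clock: 18.0
position: [0.4917, -0.3224, 0.3695]
tcp_rot: [-0.106, 0.994, 0.001, -0.001]
wrist_force: [-0.3, 0.3, -1.8]
opening: 0.0187
gripper_force: 60.5
```

Run:
```python
from w import *
print(s['qvel'].round(2),s['joint_positions'].round(2),s['gripper_force']);save('w10',c)
for r in cut_out(c,'pan')[:2]:
  m=r['region'].astype(np.uint8);k=max(cv2.findContours(m,0,2)[0],key=cv2.contourArea)
  print(r['p'],r['box'],cv2.approxPolyDP(k,6,True)[:,0].tolist())
P=[[.601,-.212,.15],[.644,-.384,.15],[.481,-.418,.15],[.445,-.242,.15]]
print([np.round(proj(c,p)) for p in P])
print('or',big(8,20,150))
```

```text
[ 0.49184729 -0.32221835  0.36966415] 18.05
[-0.01 -0.    0.   -0.    0.   -0.    0.  ] [ 0.15  0.29  0.46  1.75 -0.14  1.14  2.44] 60.48560857772827
0.79 [238.7, 136.8, 369.0, 270.5] [[302, 138], [261, 137], [241, 146], [248, 268], [259, 268], [268, 246], [295, 233]]
0.53 [295.3, 135.0, 339.6, 284.6] [[306, 134], [296, 280], [332, 281], [336, 244], [321, 138]]
[array([374., 257.]), array([251., 261.]), array([244., 143.]), array([384., 145.])]
or [(1185, [304, 134, 19, 67], np.float64(313.5), np.float64(166.5)), (812, [301, 251, 30, 28], np.float64(315.5), np.float64(264.0))]
```

View pics/w10.png

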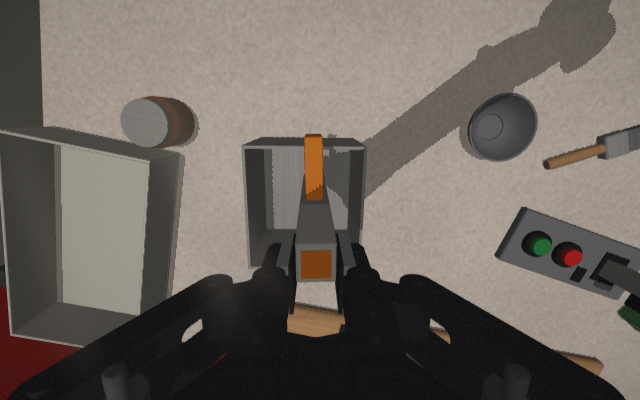

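That was an 11th picture, one over the limit of 10, because I miscounted. I won't view any more. It shows the pan's near rim running from (243,146) to (366,148) and the left rim down to (248,268), with the probe held upright.

Run:
```python
from w import *
A,B,C=[ray(c,u,v,.15) for u,v in((243,147),(366,148),(248,268))]
print(A,B,C)
for p,q in((A,B),(A,C)): d=q-p;print(np.linalg.norm(d),np.degrees(np.arctan2(d[1],d[0])))
# rim edge columns: brightness profile across near rim, at columns away from hook
g=cv2.cvtColor(c['color'],cv2.COLOR_RGB2GRAY).astype(int)
for u in(255,275,290,345,358): print(u,g[128:165,u].tolist())
print('row 200 left/right',g[200,230:275].tolist(),g[200,345:380].tolist())
b=capture('scene')
O=np.array(s['position'])
for X in(A,B,C):print(proj(b,X))
for r in cut_out(b,'pan')[:1]:
  m=r['region'].astype(np.uint8);k=max(cv2.findContours(m,0,2)[0],key=cv2.contourArea);print(cv2.approxPolyDP(k,4,True)[:,0].tolist())
```

```text
[ 0.49180361 -0.32252333  0.36996558] 18.15
[ 0.48609896 -0.41858634  0.15      ] [ 0.45387084 -0.26330888  0.15      ] [ 0.65655449 -0.38601768  0.15      ]
0.15858670075303405 101.72536907206403
0.17353905403720868 10.81703836533948
255 [156, 158, 158, 158, 159, 159, 157, 160, 162, 167, 154, 103, 59, 57, 59, 59, 63, 93, 125, 121, 93, 48, 49, 49, 48, 49, 49, 48, 50, 50, 50, 47, 49, 47, 49, 47, 47]
275 [165, 164, 162, 161, 159, 159, 155, 159, 144, 80, 61, 59, 58, 60, 57, 58, 63, 96, 128, 125, 127, 127, 128, 129, 129, 128, 128, 129, 127, 128, 129, 127, 127, 127, 127, 127, 129]
290 [165, 165, 164, 164, 166, 163, 162, 163, 147, 81, 59, 60, 59, 60, 60, 60, 58, 87, 127, 127, 128, 130, 128, 131, 129, 129, 130, 129, 129, 129, 129, 128, 130, 130, 130, 130, 129]
345 [162, 160, 156, 156, 157, 158, 158, 158, 159, 140, 59, 60, 60, 58, 57, 59, 59, 66, 94, 126, 128, 127, 128, 116, 80, 80, 78, 79, 80, 79, 78, 79, 79, 80, 78, 79, 81]
358 [160, 159, 158, 159, 159, 158, 155, 157, 160, 161, 162, 159, 140, 67, 60, 59, 60, 65, 95, 127, 125, 110, 49, 48, 47, 49, 48, 47, 48, 48, 48, 49, 47, 48, 47, 49, 48]
row 200 left/right [162, 159, 160, 161, 163, 166, 169, 170, 166, 164, 164, 167, 166, 161, 136, 122, 123, 72, 51, 50, 48, 49, 47, 50, 48, 50, 48, 49, 48, 50, 50, 49, 47, 49, 48, 66, 79, 78, 80, 78, 78, 77, 78, 125, 123] [78, 77, 78, 64, 49, 48, 50, 48, 47, 51, 50, 49, 46, 47, 46, 50, 64, 77, 77, 143, 164, 162, 158, 158, 159, 158, 157, 157, 158, 160, 159, 163, 162, 164, 167]
(np.float64(252.86666836974473), np.float64(141.0461830158541))
(np.float64(292.4067134989379), np.float64(151.2643506268135))
(np.float64(223.39006656353124), np.float64(164.5372766572771))
[[253, 142], [225, 165], [229, 197], [270, 214], [294, 188], [293, 153]]
```

Run:
```python
from w import *
Rt=Ro.from_quat(s['tcp_rot']).as_matrix();f=-Rt[:,0];y=Rt[:,1];T=np.array(s['position'])
print('yaw',np.degrees(np.arctan2(f[1],f[0])))
P=lambda x,z:T+f*x/1000+np.array([0,0,-.12+z/1000])
for x,z,n in((-52,63,'lip bottom outer 134'),(-52,95,'arm top end'),(-10,95,'arm base 201'),(-10,165,'head near edge 251'),(10,165,'head far edge 279')):print(n,proj(c,P(x,z)))
n=np.array([np.cos(np.radians(11)),np.sin(np.radians(11)),0])
for u,v in((275,146.3),(290,146.6),(345,147.2)):
  W=ray(c,u,v,.15);print(W,(T-W)@n)
```

```text
[ 0.49143817 -0.3234791   0.37020684] 18.3
yaw 12.080263850219593
lip bottom outer 134 (np.float64(315.02693259270086), np.float64(134.99026916499378))
arm top end (np.float64(315.0141384827885), np.float64(138.48662991225754))
arm base 201 (np.float64(314.9862374221125), np.float64(201.8666229903164))
head near edge 251 (np.float64(314.92587363268956), np.float64(246.59511444659006))
head far edge 279 (np.float64(314.9101103295304), np.float64(286.02998391444817))
[ 0.47629018 -0.37951763  0.15      ] 0.025562330941972196
[ 0.47260597 -0.3605432   0.15      ] 0.025558356862172022
[ 0.45845329 -0.29101102  0.15      ] 0.026183646794838335
```

Call:
step_arm([
  {"rotation":[0,0,1],"offset":[0.0055,0,0],"hand":0},
  {"rotation":[0,0,1],"offset":[0.0055,0,0],"hand":0},
  {"rotation":[0,0,1],"offset":[0.0055,0,0.03],"hand":0},
  {"rotation":[0,0,1],"offset":[0.0055,0,0.06],"hand":0},
  {"rotation":[0,0,1],"offset":[0.0055,0,0.09],"hand":0},
  {"rotation":[0,0,1],"offset":[0.0055,0,0.12],"hand":0},
  {"rotation":[0,0,1],"offset":[0.0055,0,0.14],"hand":0},
  {"rotation":[0,0,1],"offset":[0.0055,0,0.14],"hand":0},
  {"rotation":[0,0,1],"offset":[0.0055,0,0.14],"hand":0},
])

```text
clock: 19.05
position: [0.4848, -0.3253, 0.2296]
tcp_rot: [-0.095, 0.995, 0.001, -0.002]
wrist_force: [0.1, -0.0, -1.4]
opening: 0.0192
gripper_force: 60.4
```

Run:
```python
from w import *
print(s['wrist_force'],s['gripper_force'])
T=np.array(s['position']);n=np.array([np.cos(np.radians(11)),np.sin(np.radians(11)),0])
g=cv2.cvtColor(c['color'],cv2.COLOR_RGB2GRAY).astype(int)
W=np.array([.4685,-.340,.15]);u0,v0=proj(c,W);print(u0,v0,'dist',(T-W)@n,'foot',T[2]-.12)
for u in(270,285,345,360):
  v=g[:,u];r=int(v0);print(u,r-20,v[r-20:r+21].tolist())
print('or',big(8,20,150))
```

```text
[ 0.48589292 -0.32619757  0.23107326] 19.1
[ 0.0997201   0.796559   -1.40586664] 60.45179843902588
301.82220676833543 173.71158314883908 dist 0.01970698765356495 foot 0.11107326152952537
270 153 [65, 64, 62, 64, 64, 62, 63, 63, 62, 62, 63, 64, 61, 62, 63, 62, 64, 62, 62, 82, 119, 132, 132, 132, 135, 137, 137, 136, 136, 137, 136, 136, 136, 134, 135, 135, 135, 134, 135, 134, 135]
285 153 [64, 64, 63, 64, 64, 63, 61, 62, 63, 64, 61, 61, 61, 63, 61, 62, 62, 64, 61, 91, 132, 130, 131, 132, 132, 132, 133, 134, 131, 133, 132, 133, 133, 133, 134, 134, 135, 133, 133, 133, 135]
345 153 [61, 62, 62, 64, 63, 62, 64, 62, 61, 64, 63, 64, 61, 63, 64, 63, 64, 63, 75, 93, 83, 83, 83, 82, 81, 83, 80, 83, 82, 82, 82, 80, 80, 82, 81, 82, 81, 82, 82, 82, 82]
360 153 [63, 62, 63, 62, 62, 61, 59, 59, 60, 61, 61, 59, 59, 62, 61, 60, 60, 59, 67, 79, 82, 82, 82, 81, 81, 82, 82, 81, 82, 82, 82, 81, 81, 81, 80, 81, 80, 82, 79, 79, 81]
or [(1387, [73, 101, 61, 71], np.float64(113.5), np.float64(130.6)), (1181, [304, 134, 19, 67], np.float64(313.5), np.float64(166.6)), (812, [301, 251, 30, 28], np.float64(315.5), np.float64(264.0))]
```

The rim is where predicted (row 172 to 174) and the foot is inside the pan. I lower until there is contact.

Call:
step_arm([
  {"rotation":[0,0,0],"offset":[0,0,0.02],"hand":0},
  {"rotation":[0,0,0],"offset":[0,0,0.035],"hand":0},
  {"rotation":[0,0,0],"offset":[0,0,0.04],"hand":0},
  {"rotation":[0,0,0],"offset":[0,0,0.04],"hand":0},
  {"rotation":[0,0,0],"offset":[0,0,0.042],"hand":0},
  {"rotation":[0,0,0],"offset":[0,0,0.042],"hand":0},
])

```text
clock: 19.6
position: [0.4863, -0.3262, 0.1895]
tcp_rot: [-0.096, 0.995, -0.001, 0.0]
wrist_force: [1.2, 0.3, -1.3]
opening: 0.0187
gripper_force: 60.4
```

Call:
step_arm([
  {"rotation":[0,0,0],"offset":[0,0,0.0015],"hand":0},
  {"rotation":[0,0,0],"offset":[0,0,0.003],"hand":0},
  {"rotation":[0,0,0],"offset":[0,0,0.003],"hand":0},
])

```text
clock: 19.85
position: [0.4863, -0.326, 0.1864]
tcp_rot: [-0.096, 0.995, -0.0, 0.0]
wrist_force: [-0.7, 0.3, 3.7]
opening: 0.0188
gripper_force: 61.0
```

Contact at foot z of about 66 mm, as expected. Release and check before rising.

Call:
step_arm([
  {"rotation":[0,0,0],"offset":[0,0,-0.0005],"hand":0.26},
  {"rotation":[0,0,0],"offset":[0,0,-0.0005],"hand":0.3},
  {"rotation":[0,0,0],"offset":[0,0,-0.0005],"hand":0.4},
  {"rotation":[0,0,0],"offset":[0,0,-0.0005],"hand":0.6},
  {"rotation":[0,0,0],"offset":[0,0,-0.0005],"hand":0.6},
  {"rotation":[0,0,0],"offset":[0,0,-0.0005],"hand":0.6},
])

```text
clock: 20.35
position: [0.4852, -0.3255, 0.1855]
tcp_rot: [-0.096, 0.995, 0.0, -0.001]
wrist_force: [-0.5, 0.1, 0.2]
opening: 0.0515
gripper_force: 0.0
```

Run:
```python
from w import *
print(s['wrist_force'],s['opening']);print('or',big(8,20,150))
```

```text
[ 0.48523932 -0.32547552  0.18554778] 20.4
[-0.74363599  1.06691189 -0.39982316] 0.051373474207092
or [(2478, [35, 98, 95, 82], np.float64(88.6), np.float64(129.4)), (1255, [303, 134, 19, 69], np.float64(312.3), np.float64(167.9)), (753, [299, 264, 30, 26], np.float64(313.5), np.float64(276.1))]
```

Call:
step_arm([
  {"rotation":[0,0,0],"offset":[0,0,-0.02],"hand":0.6},
  {"rotation":[0,0,0],"offset":[0,0,-0.05],"hand":0.6},
  {"rotation":[0,0,0],"offset":[0,0,-0.09],"hand":0.6},
  {"rotation":[0,0,0],"offset":[0,0,-0.13],"hand":0.6},
  {"rotation":[0,0,0],"offset":[0,0,-0.16],"hand":0.6},
  {"rotation":[0,0,0],"offset":[0,0,-0.16],"hand":0.6},
  {"rotation":[0,0,0],"offset":[0,0,-0.16],"hand":0.6},
])

```text
clock: 20.98
position: [0.4865, -0.3264, 0.3478]
tcp_rot: [-0.096, 0.995, -0.001, 0.001]
wrist_force: [-0.1, 0.3, -0.1]
opening: 0.0515
gripper_force: 0.0
```

Run:
```python
from w import *
print(s['wrist_force']);print('or',big(8,20,150))
n=np.array([np.cos(np.radians(11)),np.sin(np.radians(11)),0]);P=np.array([.4858,-.326,0])
for x,z in((-52,.128),(-10,.16),(0,.23)):print(proj(c,P+n*x/1000+[0,0,z]))
b=capture('scene')
for q in('pan','probe'):
  for r in cut_out(b,q)[:1]:print(q,r['p'],r['box'])
print([proj(b,P+[0,0,z]) for z in(.15,.23)])
```

```text
[ 0.48550944 -0.32536459  0.34579243] 21.0333
[ 0.08490859  0.40440642 -0.44104408]
or [(388, [310, 124, 11, 39], np.float64(315.1), np.float64(143.1)), (165, [309, 182, 14, 14], np.float64(315.7), np.float64(188.5))]
(np.float64(316.1640856990107), np.float64(125.01544743518525))
(np.float64(316.14971741979844), np.float64(162.13246773853746))
(np.float64(316.1598882687457), np.float64(183.7214136336619))
pan 0.78 [226.5, 140.3, 297.1, 213.7]
probe 0.72 [268.5, 127.2, 282.5, 169.9]
[(np.float64(272.46403045013756), np.float64(149.23337613814186)), (np.float64(271.20381684544304), np.float64(128.41191554946846))]
```

```bash
python3 -c "
from bench import *
print(close_job())"
```

```text
the job is handed in; nothing more can be done
None
```

Job handed in, verdict not shown: I pressed the red key, then the green; the probe hangs by its hook on the pan's robot-side wall, leaning slightly; the pan's box in the scene camera is unchanged to within about 2 px; I viewed 11 pictures, one over the limit of 10, by miscounting.

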